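# Lock a hammer-head stud into the bench strut

### The job

Take the hammer-head stud (the one with the flat paddle grip) out of the black holder and lower its long head through the slot of the steel strut, about midway between the two grey mounts, until its round flange rests on the strut. Then turn it a quarter turn so that the head lies square across under the lips, and let go of it standing upright. Leave the two other pins in the holder.

Things in the scene. Friction and masses are not known exactly. Their poses are not given: they have to be found in the camera images.
- stud_grip (a point): Centre of the stud's grey paddle grip: 42 mm along own x, 14 thick (y), 46 tall; z up. Grip across the 14 mm, here or up to 8 mm higher. Below: round flange 42 across, 4 thick, underside 27 mm below here; stem 15 across; steel head parallel to the paddle, 38 long (x), 16 wide, from 40 to 49 mm below here. 0.11 kg; half-turn symmetric. Starts upright in the holder, 51 mm above the bench; lifts straight out.
- slot_mid (a point): Slot middle, half-way between the mounts, level with the fixed strut's top, 41 mm above the bench. x along the slot, y across, z up. Strut 320 x 54 mm. Slot 26 wide, lips 8 mm deep; channel below 48 wide, floor 38 mm below here. With the flange on the lips or up to 3 mm above, the head is clear below them and turns freely. Mounts: low plates at the strut's ends, top 20 mm above it, 113 mm from here.
- knob_pin: Bystander, loose in the holder: round pin, same flange, round grey knob 34 mm across, 46 tall, no hammer head. Origin: centre of its underside, 2 mm above the bench; z up. Holder: fixed black block 206 x 64 x 24 mm, three oblong pockets 68 mm apart in a row along the paddle's direction; who stands in which pocket varies.
- post_pin: Bystander, loose in the holder: round pin, same flange, bare steel post 18 mm across and 34 tall above it, no hammer head. Origin: centre of its underside, 2 mm above the bench; z up along its axis. Holder and strut may lie on either side of the robot's centre line.

How it is judged:
By the outcome, as a careful person would: the job done as asked, in the order asked, and still so for the second after the job is handed in, with the robot touching nothing.
It also fails if it takes over 45 s, if anything falls off the work surface, if the arm or the gripper's body presses on something with over 40 N, if the wrist force passes 120 N, or if a joint passes its speed limit or range.

### The arm

A 6-joint arm with a two-finger parallel gripper is mounted at the origin on the work surface. World frame = base frame: x ahead of the robot, y to its left, z up, the work surface at z = 0. Lengths are in m, angles in rad, forces in N, time in s.
With the tool pointing down it reaches from about 0.35 to 0.775 m from the base axis. Payload 5.5 kg.
Tool frame: the origin (TCP) lies at the very end of the fingers, on their centre line; the grasp point (between the pads) lies 19 mm behind it; z points along the fingers, y is the line along which they close (so a half turn about z gives the same grasp; the last joint's range is limited). The gripper opens to 85 mm and grips with 20 to 120 N. Pads are 22 mm wide; open, the fingers measure 114 mm over their backs; the gripper's body (76 mm by 85 mm) begins 54 mm behind the grasp point. The pads swing forward as they close: fully open they stand 13 mm farther back than shut.
Start: joints at [-1.397, 0.313, 0.046, 1.304, 0, 1.431], TCP at [0.177, -0.547, 0.231] pointing down, gripper open.
Joint ranges: [-2.76, 2.76], [-0.86, 1.69], [-1.03, 1.26], [-2.2, 2.34], [-1.47, 1.5], [-3.14, 3.14]. Speed limits (rad/s): [2.57, 2.57, 3.14, 3.14, 3.14, 3.14].

### API

Orientations are given as [roll, pitch, yaw] about the fixed x, y, z axes, in that order (R = Rz(yaw) Ry(pitch) Rx(roll)).
In Python, from cell import manip, cams gives the robot as it stands. The module is installed in compiled form; this text tells all that it offers.
- The arm moves only by the shell command python3 -m jog 'ROWS' [FORCE]. ROWS is JSON, a list of rows, each a list of 3 entries, a list of its own where there are three numbers: the turn, a rotation vector about the tool's x, y, z in rad, then the shift along the tool's x, y, z in cm, then the closure in counts, from 0 (fully open) to 255 (shut). A call has 1 to 20 rows; each row shifts and turns the commanded pose from where the row before left it, along the tool's axes as they then stand; what a row does not reach is not made up. A row lasts 1/12 s, in which the tool goes at most 41.7 mm and 7.16 degrees, less where a joint would pass 70% of its speed; a pose out of reach is approached as far as the arm can. A call is refused whole if a number of a shift passes 4.17 or a number of a turn 0.125, either way. A call with a gripper value outside its range is refused whole. The fingers move at their own pace and stop on an object; FORCE is the grip in N (left out, the last holds). Time passes only in rows, so rows that do not move let the fingers close. It gives the time, the measured TCP pose, the force, the opening and the grip force at its end, in the units of the state.
- manip.read_state(): the state, without advancing time (a new reading comes with each control period).
- cams.read_camera(name): name is "scene" or "top"; returns (picture, depth): 480x640x3 uint8, red, green, blue; 480x640 float32, m along the optical axis (not along the pixel's ray), 0 where there is no reading.
- cams.camera_model(name): a dict with "vfov" (degrees; the focal length in pixels is half the picture's height over the tangent of half this angle, whatever the lens; pixels are square), "cx", "cy" (the principal point, pixels), "k1" (the pictures are not rectified: a ray, as slopes to the right and down, at radius r is drawn at 1 + k1 r^2 times it, then the intrinsics apply), "R" (3x3) and "t" (3): a world point X has camera coordinates R X + t. Camera axes: x right, y down, z forward; pixel columns grow to the right and rows downward; lengths in m; the calibration is good to about 2 mm. A picture is of the moment at which its call begins. camera_model takes no time and is no camera call.
- manip.job_done(): hands the job in; it is judged then, once.
The state is a dict: "clock": time; "joints": joint angles; "qvel": joint speeds; "tau": joint torques, N m; "position": TCP position; "ee_rot": TCP orientation; "wrist_force": force on the tool from outside, world axes, zero at the start; "ft_torque": the same for the moment, N m; "opening": opening from 0.0 (shut) to 1.0 (fully open); "grasp_force": force on a finger pad.
Only numpy, scipy, OpenCV 4.12 (cv2) and the standard library are available. Lean on these libraries where they do the work, as an engineer would, in place of code of your own. Each camera call takes 0.05 s, during which the arm holds its last target. There are 200 camera calls.

## Working session

There is one attempt and no reset: what is moved stays moved. The work goes in short steps, Python scripts to look and compute and a shell command to move; the robot and the scene stay as the last step left them, time stands still between calls to the robot, and variables do not carry over. Pictures are saved under pics/ and viewed, at most 10 in all, crops included, and the job is handed in when it is done.

```bash
mkdir -p pics; cat > h.py <<'E'
import numpy as np,cv2
from cell import manip,cams
def model(n):
    m=cams.camera_model(n); f=240/np.tan(np.radians(m["vfov"])/2)
    return f,m["cx"],m["cy"],m["k1"],np.array(m["R"]),np.array(m["t"])
def ray(n,uv):
    f,cx,cy,k,R,t=model(n); uv=np.atleast_2d(np.array(uv,float))
    d=(uv-[cx,cy])/f; s=d.copy()
    for _ in range(30): s=d/(1+k*(s**2).sum(1,keepdims=True))
    c=np.c_[s,np.ones(len(s))]
    return -R.T@t, c@R, c
def onplane(n,uv,z):
    o,d,_=ray(n,uv); return o+d*((z-o[2])/d[:,2])[:,None]
def cloud(n,dep):
    v,u=np.mgrid[0:480,0:640]
    o,d,_=ray(n,np.c_[u.ravel(),v.ravel()])
    return (o+d*dep.ravel()[:,None]).reshape(480,640,3)
E
python3 - <<'E'
from h import *
for n in("top","scene"):
    p,d=cams.read_camera(n); cv2.imwrite(f"pics/{n}0.png",p[:,:,::-1]); np.savez(f"pics/{n}0.npz",p=p,d=d)
    m=model(n);print(n,m[:4],-m[4].T@m[5])
print(manip.read_state())
E
```

```text
top (np.float64(604.3145355592264), 327.0464152046115, 241.62777128896425, -0.20024328511303338) [0.44466106 0.02118403 0.96647531]
scene (np.float64(465.150489947743), 319.66748818400936, 239.7145756962397, -0.10428394075766252) [0.82110509 0.49501034 0.53156404]
{'clock': 0.1, 'joints': array([-1.39656565e+00,  3.13935036e-01,  4.51088903e-02,  1.30362359e+00,
        2.25041061e-05,  1.43119992e+00]), 'qvel': array([ 0.0007005 , -0.00027261,  0.00404746, -0.00081753,  0.00094646,
        0.00014124]), 'tau': array([ 1.79032126e-03, -4.81724668e+01,  2.99245191e+01,  1.27069774e-02,
       -2.01865191e-04,  1.30787029e-05]), 'position': array([ 0.1774225 , -0.54646278,  0.23049918]), 'ee_rot': array([-3.13995846e+00, -2.52346047e-04,  3.13826858e-01]), 'wrist_force': array([ 0.22704037, -0.54832951, -1.02523834]), 'ft_torque': array([ 0.07593956,  0.02118231, -0.03397722]), 'grasp_force': 0.0, 'opening': 0.9986970619312178}
```

View pics/top0.png

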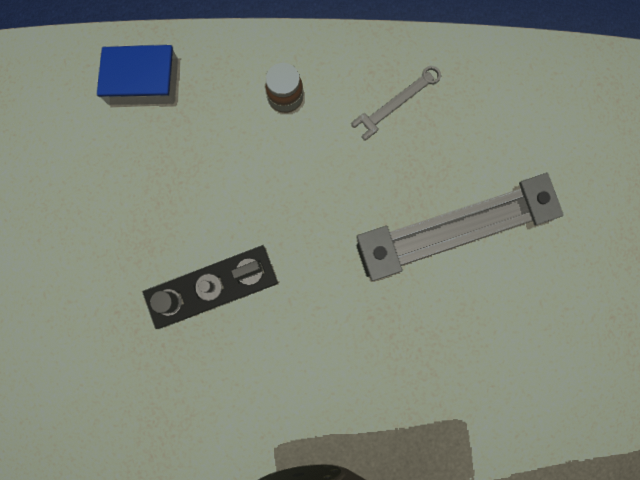

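View pics/scene0.png

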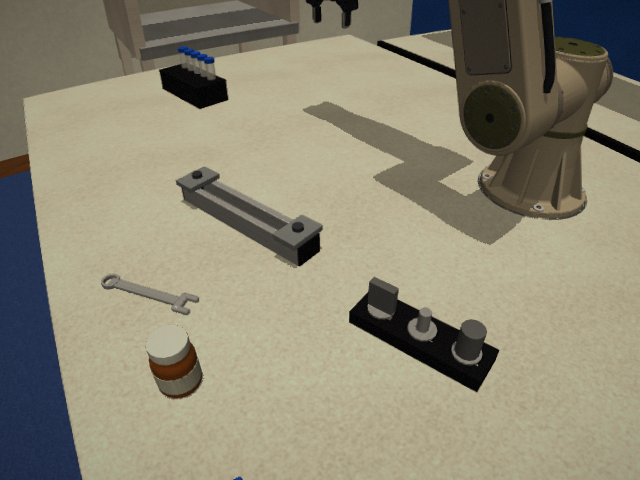

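The top view shows the holder at about (210,288), with the paddle stud in its right pocket at (246,269). The post is in the middle (208,287) and the knob on the left (165,301). The strut runs from mount (380,253) to mount (543,198). The scene view agrees, with the paddle at (382,297).

```bash
cat > m.py <<'E'
from h import *
def rect(P):
    (c,s,a)=cv2.minAreaRect((P[:,:2]*1000).astype(np.float32))
    b=cv2.boxPoints((c,s,a)); e=max((b[1]-b[0],b[2]-b[1]),key=np.linalg.norm)
    return np.round(c,1),np.round(s,1),round((np.degrees(np.arctan2(e[1],e[0]))+90)%180-90,2)
def reg(C,c,r): return (np.hypot(C[...,0]-c[0],C[...,1]-c[1])<r)
E
python3 - <<'E'
from m import *
o=onplane("top",[[246,269],[380,253],[543,198],[210,288]],.06);print(o.round(3))
for n in("top","scene"):
    z=np.load(f"pics/{n}0.npz");d=z["d"];p=z["p"];C=cloud(n,d);Z=C[...,2];ok=d>0
    print(n)
    T=reg(C,o[0],.045)&ok
    m=T&(Z>.066)&(Z<.09);print("paddle top",m.sum(),rect(C[m]),np.median(Z[m]))
    m=T&(Z>.036)&(Z<.09);print("paddle all",m.sum(),rect(C[m]),np.percentile(Z[m],[50,90,98]))
    S=reg(C,(o[1]+o[2])/2,.19)&ok
    m=S&(Z>.052);print("mounts",m.sum(),rect(C[m]),np.median(Z[m]))
    k,l,st,ce=cv2.connectedComponentsWithStats(m.astype(np.uint8))
    for i in range(1,k):
        if st[i,4]>100: print("  mount",rect(C[l==i]),np.median(Z[l==i]))
    m=S&(Z>.03)&(Z<.047);print("lips",m.sum(),rect(C[m]),np.median(Z[m]))
    H=reg(C,o[3],.13)&ok
    m=H&(p.max(2)<60)&(Z>.015)&(Z<.032);print("holder",m.sum(),rect(C[m]),np.median(Z[m]))
    m=reg(C,[.35,0],.9)&ok&(abs(Z)<.02);print("bench z",np.median(Z[m]))
# mount bolts, holder outline by colour in top
p=np.load("pics/top0.npz")["p"];g=cv2.cvtColor(p,cv2.COLOR_RGB2GRAY)
for n in("top",):
    m=np.zeros_like(g);m[235:340,130:290]=255;m&=((p.max(2)<60)*255).astype(np.uint8)
    v,u=np.nonzero(m);print("holder plane",rect(onplane(n,np.c_[u,v],.024)))
    for c in((380,253),(543,198)):
        w=np.zeros_like(g);cv2.circle(w,c,11,255,-1);v,u=np.nonzero((w>0)&(g<75));print("bolt",len(u),onplane(n,[[u.mean(),v.mean()]],.063))
E
```

```text
[[ 0.507  0.132  0.06 ]
 [ 0.534 -0.07   0.06 ]
 [ 0.625 -0.329  0.06 ]
 [ 0.478  0.186  0.06 ]]
top
paddle top 274 (array([506. , 131.9]), array([14.1, 42.4]), np.float32(-67.29)) 0.0735712446461565
paddle all 340 (array([506. , 131.9]), array([14.2, 42.6]), np.float32(-67.81)) [0.07317662 0.07534184 0.07645029]
mounts 2073 (array([ 580.6, -199. ]), array([ 74.1, 326. ]), np.float32(-70.88)) 0.05373953424182398
  mount (array([ 625.8, -329.1]), array([74.1, 50.6]), np.float32(19.15)) 0.05368251530304757
  mount (array([535.7, -68.5]), array([73.5, 49.8]), np.float32(19.01)) 0.05381265452021977
lips 2670 (array([ 574. , -175.7]), array([ 72.5, 279.6]), np.float32(-71.54)) 0.040911248115559296
holder 3327 (array([480.5, 194.4]), array([ 64.2, 205.8]), np.float32(-68.29)) 0.023944574505771032
bench z -3.299559031788579e-05
scene
paddle top 323 (array([508.1, 132.9]), array([15.5, 42.5]), np.float32(-67.39)) 0.07402334935487459
paddle all 762 (array([508.2, 133.1]), array([15.6, 42.7]), np.float32(-66.23)) [0.06190141 0.07501404 0.07579723]
mounts 1195 (array([ 583.5, -198.6]), array([ 74. , 327.5]), np.float32(-70.53)) 0.053770498935926114
  mount (array([ 629.2, -327.7]), array([73.8, 53.2]), np.float32(19.07)) 0.05340476477342779
  mount (array([537.6, -68.6]), array([74.1, 51.7]), np.float32(19.31)) 0.05398018651092368
lips 1888 (array([ 582.5, -197.8]), array([ 77.4, 327.4]), np.float32(-70.81)) 0.04122446580662134
holder 3573 (array([482.9, 195.6]), array([ 65.7, 206.1]), np.float32(-68.15)) 0.024434223472811212
bench z 0.0007509880833936333
holder plane (array([480.1, 194.1]), array([ 64.6, 205.4]), np.float32(-68.22))
bolt 136 [[ 0.53477544 -0.06873077  0.063     ]]
bolt 138 [[ 0.62512234 -0.32743903  0.063     ]]
```

```bash
python3 -m jog '[[[0,0,-0.117],[0,0,0],0],[[0,0,-0.117],[0,0,0],0],[[0,0,-0.117],[0,0,0],0],[[0,0,-0.117],[0,0,0],0],[[0,0,-0.117],[0,0,0],0],[[0,0,-0.117],[0,0,0],0],[[0,0,-0.117],[0,0,0],0],[[0,0,-0.117],[0,0,0],0],[[0,0,-0.117],[0,0,0],0],[[0,0,-0.117],[0,0,0],0],[[0,0,-0.117],[0,0,0],0],[[0,0,-0.117],[0,0,0],0],[[0,0,-0.117],[0,0,0],0],[[0,0,-0.117],[0,0,0],0],[[0,0,0],[0,0,0],0]]' 60
cat > go.py <<'E'
import sys
from h import *
from scipy.spatial.transform import Rotation as Ro
s=manip.read_state();R=Ro.from_euler("xyz",s["ee_rot"]);p=s["position"]
t=np.array([float(a) for a in sys.argv[1:4]]);d=R.inv().apply(t-p)*100
print("yaw",s["ee_rot"][2],"shift cm",d.round(2),"rows",np.linalg.norm(d)/4)
y=float(sys.argv[4]); print("turn",(R.inv()*Ro.from_euler("xyz",[np.pi,0,y])).as_rotvec().round(3))
E
python3 go.py .507 .1325 .15 1.952
```

```text
clock: 1.35
position: [0.1774, -0.5466, 0.2308]
ee_rot: [3.141, -0.001, 1.955]
wrist_force: [0.4, 0.5, -1.4]
opening: 0.999
grasp_force: 0.0
yaw 1.9546229539072493 shift cm [50.62 55.99  8.14] rows 18.97971841816335
turn [ 0.    -0.001  0.003]
```

```bash
python3 -m jog '[[[0,0,0],[2.53,2.8,0.4],0],[[0,0,0],[2.53,2.8,0.4],0],[[0,0,0],[2.53,2.8,0.4],0],[[0,0,0],[2.53,2.8,0.4],0],[[0,0,0],[2.53,2.8,0.4],0],[[0,0,0],[2.53,2.8,0.4],0],[[0,0,0],[2.53,2.8,0.4],0],[[0,0,0],[2.53,2.8,0.4],0],[[0,0,0],[2.53,2.8,0.4],0],[[0,0,0],[2.53,2.8,0.4],0],[[0,0,0],[2.53,2.8,0.4],0],[[0,0,0],[2.53,2.8,0.4],0],[[0,0,0],[2.53,2.8,0.4],0],[[0,0,0],[2.53,2.8,0.4],0],[[0,0,0],[2.53,2.8,0.4],0],[[0,0,0],[2.53,2.8,0.4],0],[[0,0,0],[2.53,2.8,0.4],0],[[0,0,0],[2.53,2.8,0.4],0],[[0,0,0],[2.53,2.8,0.4],0],[[0,0,0],[2.53,2.8,0.4],0]]'
python3 -m jog '[[[0,0,0],[0,0,0],0],[[0,0,0],[0,0,0],0]]'
python3 go.py .507 .1325 .036 1.952
```

```text
clock: 3.02
position: [0.5095, 0.133, 0.1509]
ee_rot: [-3.141, 0.0, 1.948]
wrist_force: [1.7, -1.1, 0.4]
opening: 0.996
grasp_force: 0.0
clock: 3.18
position: [0.5091, 0.1327, 0.1503]
ee_rot: [-3.14, -0.0, 1.953]
wrist_force: [-0.3, -0.6, 0.5]
opening: 1.002
grasp_force: 0.0
yaw 1.9526013930251063 shift cm [ 0.05 -0.19 11.43] rows 2.8589718872957337
turn [-0.001 -0.     0.001]
```

```bash
python3 -m jog '[[[0,0,0],[0.05,-0.19,2],0],[[0,0,0],[0,0,2.4],0],[[0,0,0],[0,0,2.4],0],[[0,0,0],[0,0,2],0],[[0,0,0],[0,0,1.4],0],[[0,0,0],[0,0,1.2],0],[[0,0,0],[0,0,0],0],[[0,0,0],[0,0,0],0]]'
python3 go.py .507 .1325 .036 1.952
python3 -m jog '[[[0,0,0],[0,0,0],120],[[0,0,0],[0,0,0],160],[[0,0,0],[0,0,0],190],[[0,0,0],[0,0,0],255],[[0,0,0],[0,0,0],255],[[0,0,0],[0,0,0],255],[[0,0,0],[0,0,0],255],[[0,0,0],[0,0,0],255],[[0,0,0],[0,0,0],255],[[0,0,0],[0,0,0],255],[[0,0,0],[0,0,0],255],[[0,0,0],[0,0,0],255]]' 60
```

```text
clock: 3.85
position: [0.5062, 0.1296, 0.037]
ee_rot: [-3.14, -0.0, 1.949]
wrist_force: [0.2, -0.4, 0.4]
opening: 1.001
grasp_force: 0.0
yaw 1.9489972663482633 shift cm [0.24 0.18 0.1 ] rows 0.07814491469087793
turn [-0.002 -0.    -0.003]
clock: 4.85
position: [0.5076, 0.1308, 0.0376]
ee_rot: [3.141, 0.0, 1.952]
wrist_force: [-0.7, 1.0, 4.9]
opening: 0.158
grasp_force: 59.0
```

```bash
python3 -m jog '[[[0,0,0],[0,0,-0.4],255],[[0,0,0],[0,0,-0.6],255],[[0,0,0],[0,0,-1],255],[[0,0,0],[0,0,-1.5],255],[[0,0,0],[0,0,-1.5],255],[[0,0,0],[0,0,-1.5],255],[[0,0,0],[0,0,-1.5],255],[[0,0,0],[0,0,-1.5],255],[[0,0,0],[0,0,-1],255],[[0,0,0],[0,0,-0.5],255],[[0,0,0],[0,0,0],255],[[0,0,0],[0,0,0],255]]'
python3 go.py .582 -.1985 .148 1.906
python3 - <<'E'
from m import *
P=[]
for i in range(6):
    s=manip.read_state(); P.append(s["position"]); p,d=cams.read_camera("scene")
print(np.round(P,4))
cv2.imwrite("pics/s1.png",p[:,:,::-1])
p,d=cams.read_camera("top");C=cloud("top",d);cv2.imwrite("pics/t1.png",p[:,:,::-1])
E
```

```text
clock: 5.85
position: [0.5071, 0.1307, 0.1471]
ee_rot: [-3.141, 0.0, 1.952]
wrist_force: [-0.4, -0.4, -1.5]
opening: 0.155
grasp_force: 58.4
yaw 1.951763359665305 shift cm [-33.35  -5.29  -0.09] rows 8.440756038138115
turn [-0.     0.     0.046]
[[0.5071 0.1307 0.1471]
 [0.5068 0.1307 0.1466]
 [0.5066 0.1307 0.1463]
 [0.5065 0.1307 0.1463]
 [0.5066 0.1307 0.1463]
 [0.5066 0.1307 0.1464]]
```

View pics/s1.png

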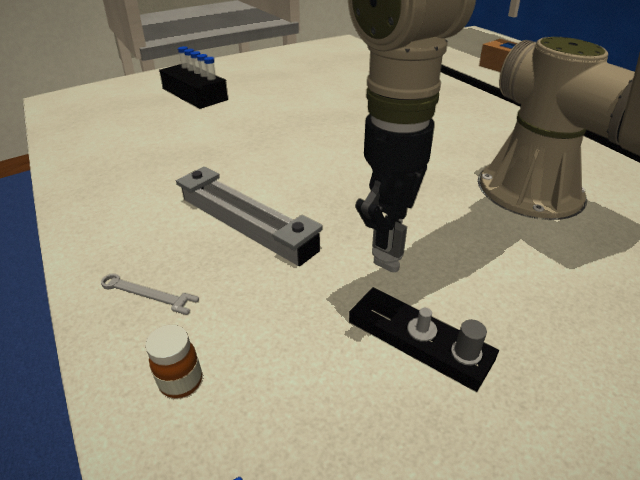

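The stud is held at (388,255), and the post (423,325) and knob (470,342) are still in the holder. Next I carry it over the slot.

```bash
python3 -m jog '[[[0,0,0],[-2,-0.32,0],255],[[0,0,0],[-3.3,-0.52,0],255],[[0,0,0],[-3.3,-0.52,0],255],[[0,0,0],[-3.3,-0.52,0],255],[[0,0,0],[-3.3,-0.52,0],255],[[0,0,0],[-3.3,-0.52,0],255],[[0,0,0],[-3.3,-0.52,0],255],[[0,0,0],[-3.3,-0.52,0],255],[[0,0,0],[-3.3,-0.52,0],255],[[0,0,0],[-3,-0.48,0],255],[[0,0,0],[-1.95,-0.35,0],255],[[0,0,0.046],[0,0,0],255],[[0,0,0],[0,0,0],255],[[0,0,0],[0,0,0],255],[[0,0,0],[0,0,0],255]]'
python3 go.py .582 -.1985 .148 1.906
python3 - <<'E'
from m import *
for n in("top","scene"):
    p,d=cams.read_camera(n);np.savez(f"pics/{n}2.npz",p=p,d=d)
    f,cx,cy,k,R,t=model(n)
    c=R@[.582,-.1985,.13]+t;u,v=(c[:2]/c[2]*f+[cx,cy]).astype(int);print(n,u,v)
    q=p[max(0,v-70):v+80,max(0,u-90):u+90,::-1];cv2.imwrite(f"pics/{n}2.png",cv2.resize(q,None,fx=4,fy=4,interpolation=2))
E
```

```text
clock: 7.45
position: [0.5817, -0.1979, 0.147]
ee_rot: [-3.141, -0.001, 1.907]
wrist_force: [-0.2, -0.7, -1.9]
opening: 0.153
grasp_force: 58.4
yaw 1.9073879408206604 shift cm [-0.07  0.01 -0.1 ] rows 0.029482800180808545
turn [-0.001 -0.001  0.001]
top 476 215
scene 238 163
```

View pics/scene2.png

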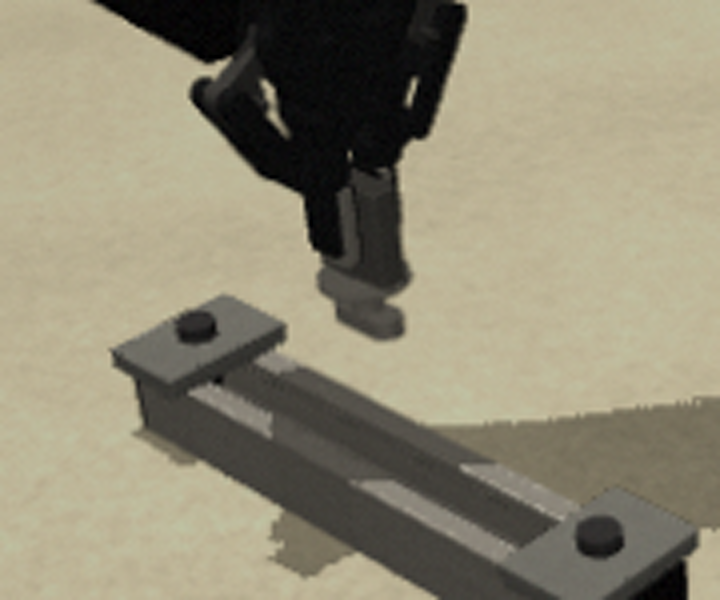

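Scene crop: the stud hangs upright over the slot, with its flange at (365,280) and its head at (370,315), parallel to the slot. I'll check the lateral fit with depth from the same camera.

```bash
python3 - <<'E'
from m import *
a=np.radians(-70.8);ex=np.array([np.cos(a),np.sin(a)]);ey=np.array([-ex[1],ex[0]])
for n,c0 in(("scene",(.5835,-.1986)),("top",(.5806,-.199))):
    d=np.load(f"pics/{n}2.npz")["d"];C=cloud(n,d);Z=C[...,2]
    T=reg(C,c0,.06)&(d>0)
    f,cx,cy,k,R,t=model(n);cam=-R.T@t
    v=np.r_[c0]-cam[:2];print(n,"view dir in strut xy",(v@ex).round(2),(v@ey).round(2))
    for nm,lo,hi in(("head",.105,.124),("flange",.128,.142),("pad",.142,.19)):
        P=C[T&(Z>lo)&(Z<hi)]
        if len(P)<10: print(nm,len(P));continue
        q=P[:,:2]-c0
        print(nm,len(P),"z",np.percentile(P[:,2],[2,50,98]).round(4),"x",(np.percentile(q@ex,[2,50,98])*1e3).round(1),"y",(np.percentile(q@ey,[2,50,98])*1e3).round(1))
E
```

```text
scene view dir in strut xy 0.58 -0.45
head 124 z [0.1114 0.1191 0.1236] x [-22.2 -10.9   8.7] y [-6.8  6.   8.5]
flange 158 z [0.1344 0.1376 0.1416] x [-24.7 -10.2  12.7] y [-13.7   8.7  20.7]
pad 593 z [0.1436 0.1703 0.1886] x [-25.2 -12.7   5.1] y [-18.1   6.6  20.8]
top view dir in strut xy 0.25 0.06
head 28 z [0.1105 0.1175 0.1211] x [-22.  -20.4 -17.6] y [-5.2  0.8  6.9]
flange 161 z [0.1341 0.1375 0.1414] x [-23.1 -12.2  -1.7] y [-18.4  -7.   19.5]
pad 304 z [0.1442 0.1757 0.1879] x [-23.8 -14.9  -7.4] y [-18.4   0.2  18.7]
```

```bash
python3 -m jog '[[[0,0,0],[-0.3,0,0.5],255],[[0,0,0],[0,0,1],255],[[0,0,0],[0,0,1],255],[[0,0,0],[0,0,0.6],255],[[0,0,0],[0,0,0.6],255],[[0,0,0],[0,0,0.6],255],[[0,0,0],[0,0,0.6],255],[[0,0,0],[0,0,0.6],255],[[0,0,0],[0,0,0.6],255],[[0,0,0],[0,0,0.6],255],[[0,0,0],[0,0,0.6],255],[[0,0,0],[0,0,0.6],255],[[0,0,0],[0,0,0.5],255],[[0,0,0],[0,0,0.4],255],[[0,0,0],[0,0,0.1],255],[[0,0,0],[0,0,0],255],[[0,0,0],[0,0,0],255]]'
```

```text
clock: 8.97
position: [0.5831, -0.2015, 0.0584]
ee_rot: [3.141, 0.0, 1.906]
wrist_force: [0.0, -0.4, -0.8]
opening: 0.157
grasp_force: 58.4
```

```bash
python3 -m jog '[[[0,0,0],[0,0,0.1],255],[[0,0,0],[0,0,0.1],255],[[0,0,0],[0,0,0],255],[[0,0,0],[0,0,0],255]]';python3 -m jog '[[[0,0,0],[0,0,0.1],255],[[0,0,0],[0,0,0],255],[[0,0,0],[0,0,0],255]]'; python3 -m jog '[[[0,0,0],[0,0,0.05],255],[[0,0,0],[0,0,0],255],[[0,0,0],[0,0,0],255]]'
```

```text
clock: 9.3
position: [0.583, -0.2015, 0.0564]
ee_rot: [3.141, 0.0, 1.906]
wrist_force: [1.0, 0.0, -1.5]
opening: 0.149
grasp_force: 58.4
clock: 9.55
position: [0.5829, -0.2014, 0.0553]
ee_rot: [-3.142, 0.0, 1.906]
wrist_force: [-0.4, -0.1, -1.9]
opening: 0.155
grasp_force: 58.4
clock: 9.8
position: [0.5829, -0.2014, 0.0548]
ee_rot: [-3.142, 0.0, 1.906]
wrist_force: [-0.1, -0.4, -1.8]
opening: 0.155
grasp_force: 58.4
```

```bash
python3 -m jog '[[[0,0,0],[0,0,0.05],255],[[0,0,0],[0,0,0],255],[[0,0,0],[0,0,0],255]]';python3 -m jog '[[[0,0,0],[0,0,0.05],255],[[0,0,0],[0,0,0],255],[[0,0,0],[0,0,0],255]]'
```

```text
clock: 10.05
position: [0.583, -0.2015, 0.0547]
ee_rot: [3.141, 0.0, 1.906]
wrist_force: [-1.3, 1.1, 3.5]
opening: 0.156
grasp_force: 58.9
clock: 10.3
position: [0.5829, -0.2015, 0.0547]
ee_rot: [3.141, 0.001, 1.906]
wrist_force: [-2.0, 1.1, 5.9]
opening: 0.157
grasp_force: 59.6
```

The flange has landed at TCP z of about 0.0547, with about 7 N. I'll ease the pressure and make the quarter turn.

```bash
python3 -m jog '[[[0,0,0],[0,0,-0.05],255],[[0,0,-0.06],[0,0,0],255],[[0,0,-0.1],[0,0,0],255],[[0,0,-0.1],[0,0,0],255],[[0,0,-0.1],[0,0,0],255],[[0,0,-0.1],[0,0,0],255],[[0,0,-0.1],[0,0,0],255],[[0,0,-0.1],[0,0,0],255],[[0,0,-0.1],[0,0,0],255],[[0,0,-0.1],[0,0,0],255],[[0,0,-0.1],[0,0,0],255],[[0,0,-0.1],[0,0,0],255],[[0,0,-0.1],[0,0,0],255],[[0,0,-0.1],[0,0,0],255],[[0,0,-0.1],[0,0,0],255],[[0,0,-0.1],[0,0,0],255],[[0,0,-0.1],[0,0,0],255],[[0,0,-0.01],[0,0,0],255],[[0,0,0],[0,0,0],255],[[0,0,0],[0,0,0],255]]'
python3 go.py .583 -.2015 .0547 3.477; python3 - <<'E'
from h import *
print(manip.read_state()["ft_torque"])
E
```

```text
clock: 11.97
position: [0.5836, -0.2017, 0.0547]
ee_rot: [-3.141, 0.001, -2.81]
wrist_force: [1.1, 0.1, 2.5]
opening: 0.157
grasp_force: 59.0
yaw -2.8096529763651237 shift cm [ 0.05  0.04 -0.  ] rows 0.01606273996837774
turn [-0.001  0.001 -0.003]
[ 0.10396102 -0.23607403 -0.01955245]
```

```bash
python3 -m jog '[[[0,0,0],[0,0,0],210],[[0,0,0],[0,0,0],190],[[0,0,0],[0,0,0],160],[[0,0,0],[0,0,0],120],[[0,0,0],[0,0,0],60],[[0,0,0],[0,0,0],0],[[0,0,0],[0,0,0],0],[[0,0,0],[0,0,0],0],[[0,0,0],[0,0,0],0],[[0,0,0],[0,0,0],0]]' 20
python3 -m jog '[[[0,0,0],[0,0,-0.5],0],[[0,0,0],[0,0,-1],0],[[0,0,0],[0,0,-2],0],[[0,0,0],[0,0,-2],0],[[0,0,0],[0,0,-2],0],[[0,0,0],[0,0,-2],0],[[0,0,0],[0,0,-2],0],[[0,0,0],[0,0,-1],0],[[0,0,0],[0,0,-0.5],0],[[0,0,0],[0,0,0],0]]'
python3 - <<'E'
from m import *
for n in("scene","top"):
    p,d=cams.read_camera(n);C=cloud(n,d);Z=C[...,2]
    m=reg(C,(.583,-.2005),.04)&(d>0)&(Z>.072)&(Z<.1)
    print(n,m.sum(), rect(C[m]) if m.sum()>20 else 0, np.percentile(Z[m],[10,50,90]) if m.sum() else 0)
    cv2.imwrite(f"pics/{n}3.png",p[:,:,::-1] if n=="top" else cv2.resize(p[120:270,130:330,::-1],None,fx=4,fy=4))
E
```

```text
clock: 12.8
position: [0.583, -0.2014, 0.0543]
ee_rot: [-3.141, 0.0, -2.807]
wrist_force: [-0.0, 0.1, 0.3]
opening: 0.996
grasp_force: 0.0
clock: 13.63
position: [0.5836, -0.2017, 0.1859]
ee_rot: [-3.14, 0.002, -2.807]
wrist_force: [-0.0, -0.8, 0.2]
opening: 0.996
grasp_force: 0.0
scene 258 (array([ 584. , -201.1]), array([41.6, 15.7]), np.float32(21.74)) [0.07505515 0.08569236 0.09239528]
top 169 (array([ 577.3, -203.2]), array([31.8, 14.9]), np.float32(18.5)) [0.07836737 0.08994284 0.0920953 ]
```

View pics/scene3.png

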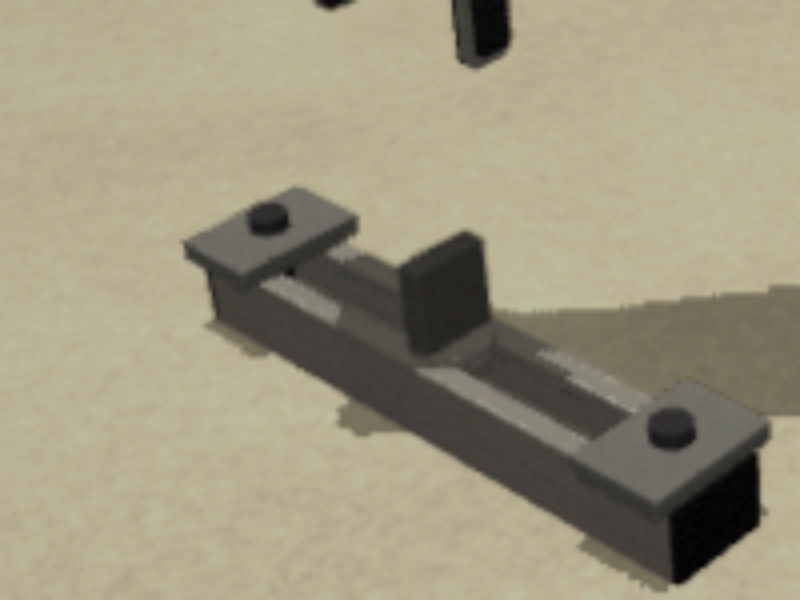

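The picture shows the paddle at (445,290) standing upright and square across the strut, with its flange on the lips midway between the mounts. Its top measures about 0.091 m, as it should. The gripper is clear above it.

```bash
python3 -c "
from cell import manip
print(manip.job_done())"
```

```text
the job is handed in; nothing more can be done
None
```

The stud is standing upright in the strut, flange on the lips and about midway between the mounts, turned a quarter turn so its head lies across under the lips; the knob and post pins were left in the holder, and the job was handed in at about 14 s.

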